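# Dock a cordless-tool battery in the bench charger

## Robot

A 7-joint arm with a two-finger parallel gripper is mounted at the origin on the work surface. World frame = base frame: x ahead of the robot, y to its left, z up, the work surface at z = 0. Lengths are in m, angles in rad, forces in N, time in s.
With the tool pointing down it reaches from about 0.425 to 0.925 m from the base axis. Payload 6.8 kg.
Tool frame: the origin (TCP) lies at the very end of the fingers, on their centre line; the grasp point (between the pads) lies 19 mm behind it; z points along the fingers, y is the direction in which the jaws open and shut (so a half turn about z gives the same grasp; the last joint's range is limited). The gripper opens to 85 mm and grips with 20 to 120 N. Pads are 22 mm wide; open, the fingers measure 114 mm over their backs; the gripper's body (76 mm by 85 mm) begins 54 mm behind the grasp point. The pads swing forward as they close: fully open they stand 13 mm farther back than shut.
Start: joints at [1.214, 0.477, 0.022, 1.555, -0.011, 1.109, -0.083], TCP at [0.166, -0.654, 0.231] pointing down, gripper open.
Joint ranges: [-2.96, 2.96], [-0.34, 2.1], [-1.41, 1.46], [0.24, 2.44], [-1.37, 4.51], [0.17, 1.92], [-2.96, 2.96]. Speed limits (rad/s): [2.39, 2.39, 3.14, 3.14, 3.14, 3.14, 3.14].

## Interface

Orientations are given as a unit quaternion [w, x, y, z].
In Python, from station import bot gives the robot as it stands.
- The arm moves only by the tool move_arm, never from a script. Its argument "commands" is text: rows parted by semicolons, each of 7 numbers parted by spaces: the opening, from 0 (shut) to 1 (fully open), then the shift along the tool's x, y, z in cm, then the turn, a rotation vector about the tool's x, y, z in degrees. In form: gripper tx ty tz rx ry rz; .... A call has 1 to 12 rows; each row shifts and turns the commanded pose from where the row before left it, along the tool's axes as they then stand; what a row does not reach is not made up. A row lasts 1/12 s, in which the tool goes at most 41.7 mm and 7.16 degrees, less where a joint would pass 70% of its speed; a pose out of reach is approached as far as the arm can. A call with a gripper value outside its range is refused whole. The fingers move at their own pace and stop on an object; "force" is the grip in N (left out, the last holds). Time passes only in rows, so rows that do not move let the fingers close. It gives the time, the measured TCP pose, the force and the opening at its end, in the units of the state.
- bot.get_obs(): the state, without advancing time (a new reading comes with each control period).
- bot.read_camera(name): name is "side" or "top"; returns a dict with "img" (480x640x3 uint8, red, green, blue), "K" (3x3 intrinsics, pixels), "rvec" (rotation vector, rad) and "tvec" (3), from world to camera coordinates, as OpenCV has them. Camera axes: x right, y down, z forward; pixel columns grow to the right and rows downward; lengths in m; the calibration is good to about 2 mm. A picture is of the moment at which its call begins. There is no depth.
- bot.hand_in(): hands the job in, once; it reports no verdict.
The state is a dict: "t": time; "q": joint angles; "joint_vel": joint speeds; "joint_torque": joint torques, N m; "eef_pos": TCP position; "tool_rot": TCP orientation; "contact_force": force on the tool from outside, world axes, zero at the start; "torque": the same for the moment, N m; "gripper_width": opening from 0.0 (shut) to 1.0 (fully open).
Only numpy, scipy, OpenCV 4.12 (cv2) and the standard library are available. Lean on these libraries where they do the work, as an engineer would, in place of code of your own. Each camera call takes 0.05 s, during which the arm holds its last target. There are 200 camera calls.

## Task

Take the cork sanding block off the charger's orange socket and lay it flat on the bench, out of the way. Then pull the yellow-banded battery pack out of the wooden rack, plug it into the socket and press it firmly until it is fully home, its body flat on the socket's rim, and let go. Leave the blue battery pack, the glue bottle and the tape measure where they are.

Things in the scene. Friction and masses are not known exactly. Their poses are not given: they have to be found in the camera images.
- charger: Grey battery charger fixed to the bench, 150 (x) by 120 (y) by 30 mm high; origin at the centre of its underside, z up. On it stands the orange socket block, 74 (x) by 60 (y) by 40 mm, so its rim is 70 mm above the bench. Along the charger's +x edge runs a black hump with three lamps, its top 48 mm above the bench.
- charger_rim (a point): Point on the charger's centre line, 70 mm up, at rim level. The socket's hole, 43 (x) by 31 (y) mm, lies here in x, but in y it is off by up to 6 mm either way: the stiff socket block stands anywhere on its slide. This offset is not reported: find it by touch or sight. In the hole, 15 mm below the rim, a brass contact plate resists the plug with about 12 N and yields 10 mm.
- yellow_pack: Pack to plug in: black, yellow band and top, 0.4 kg. Origin: centre of the plug's lower end, z up. Plug 40 (x) by 28 (y) by 24 mm, pointing down, lower 3.5 mm tapered 2.8 mm a side. Body above it 76 (x) by 52 (y) by 45 mm, z = 24 to 69 mm. Starts in either rack hole, x along the rack's. Fits either way round. Fully home, the body rests on the rim and the origin is 46 mm above the bench.
- blue_pack: The same pack with a blue band and top, in the rack's other hole; leave it there.
- rack: Plywood rack fixed to the bench, 100 (x) by 220 (y) by 40 mm high; origin at the centre of its underside. Two holes 46 (x) by 34 (y) mm, 32 mm deep, centred at y = +55 and -55 mm, each holding a pack by its plug, the pack's body resting on the rack's top.
- cork_block: Cork sanding block 100 (x) by 55 (y) by 30 mm high, about 0.12 kg; origin at the centre of its underside. At the start it lies across the socket, its underside 70 mm above the bench.
- glue_bottle: Loose yellow glue bottle, 56 mm diameter, 150 mm tall, standing on the bench; origin at the centre of its base. Leave it alone.
- tape_measure: Loose yellow and black tape measure, 70 by 42 by 62 mm, standing on the bench; origin at the centre of its underside. Leave it alone.
Not all that is in view belongs to the job. Leave any pink or red look-alike of the cork_block alone.

How it is judged:
On the way, in this order (a step that is already met when the one before it is completed fails the run):
1. the cork block lies flat on the bench, clear of the charger (height (world z) of cork_block below 0.012 m and angle between cork_block's own z axis and vertical below 0.15 rad and horizontal distance between cork_block and charger above 0.085 m and linear speed of cork_block below 0.03 m/s), for 0.2 s.
2. the yellow pack is fully home in the charger's socket (z of yellow_pack in the frame of charger between 0.04 and 0.049 m and x of yellow_pack in the frame of charger between -0.006 and 0.006 m and y of yellow_pack in the frame of charger between -0.011 and 0.011 m and angle between yellow_pack's own z axis and vertical below 0.07 rad and angle between the x axis of yellow_pack and the x axis of charger, either way round below 0.09 rad and linear speed of yellow_pack below 0.03 m/s), for 0.2 s.
At the end, for the whole second after the job is handed in: The yellow pack is plugged into the socket, upright (within 4 degrees), square to the charger (within 5 degrees) and at rest, its body within 3 mm of the socket's rim; the cork block lies flat and still on the bench beside the charger (centres more than 85 mm apart) (all of step 1 and all of step 2); the robot touches nothing.
It fails at once if the blue pack is shifted or knocked over (moved more than 30 mm) (distance of blue_pack from where it was at the start of the episode above 0.03 m).
It fails at once if the glue bottle is shifted or knocked over (moved more than 30 mm) (distance of glue_bottle from where it was at the start of the episode above 0.03 m).
It fails at once if the tape measure is shifted or knocked over (moved more than 30 mm) (distance of tape_measure from where it was at the start of the episode above 0.03 m).
It also fails if it takes over 72 s, if anything falls off the work surface, if the arm or the gripper's body presses on something with over 40 N, if the wrist force passes 120 N, or if a joint passes its speed limit or range.

## Working session

There is one attempt and no reset: what is moved stays moved. The work goes in short steps, Python scripts to look and compute and a tool call to move; the robot and the scene stay as the last step left them, time stands still between calls to the robot, and variables do not carry over. Pictures are saved under pics/ and viewed, about 8 in all and at most 12, crops included, and the job is handed in when it is done.

Besides the shell and the picture viewer there is one more tool, called as name(argument=value, ...) on one line, values as JSON. move_arm: Moves the arm, as the interface text tells. Its arguments: {"type":"object","properties":{"commands":{"type":"string"},"force":{"type":"number"}},"required":["commands"]}

```bash
mkdir -p pics; ls; python3 - <<'E'
from station import bot
import cv2,pickle
o=bot.get_obs(); print({k:(v if not hasattr(v,'round') else v) for k,v in o.items()})
for n in("side","top"):
    c=bot.read_camera(n); cv2.imwrite(f"pics/{n}0.png",c["img"][:,:,::-1]); pickle.dump(c,open(f"pics/{n}0.pkl","wb")); print(n,c["K"],c["rvec"],c["tvec"])
E
```

```text
pics
{'t': 0.0, 'q': array([ 1.21390457,  0.47777645,  0.02233967,  1.55650476, -0.01155593,
        1.10930487, -0.08307771]), 'joint_vel': array([-0.00198635,  0.0004687 , -0.00127845, -0.00010395, -0.00136248,
        0.00178121,  0.00111361]), 'joint_torque': array([ 4.17069832e-04, -5.96444929e+01,  1.60814691e+00, -2.81193513e+01,
        1.24909295e-02,  9.39056132e-03,  1.16938885e-06]), 'eef_pos': array([ 0.16605254, -0.65361359,  0.23031906]), 'tool_rot': array([-9.19405593e-04,  9.92271229e-01,  1.24084399e-01, -1.59740478e-04]), 'contact_force': array([-0.17736939, -1.1726876 , -0.63555878]), 'torque': array([-0.03407383, -0.00852838, -0.03401706]), 'gripper_width': 0.9960591526339354}
side [[453.85113469   0.         313.13735338]
 [  0.         453.85113469 243.32219221]
 [  0.           0.           1.        ]] [ 0.85380608 -2.46052493  1.16351494] [0.41969518 0.26531508 0.62884358]
top [[587.0284753    0.         327.7253927 ]
 [  0.         587.0284753  244.22757836]
 [  0.           0.           1.        ]] [ 2.12668629 -2.11470649  0.2058359 ] [-0.00224951  0.53874466  0.91778675]
```

View pics/side0.png

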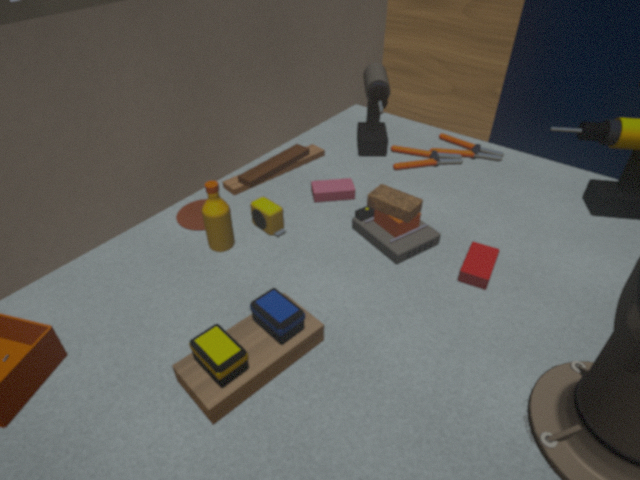

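View pics/top0.png

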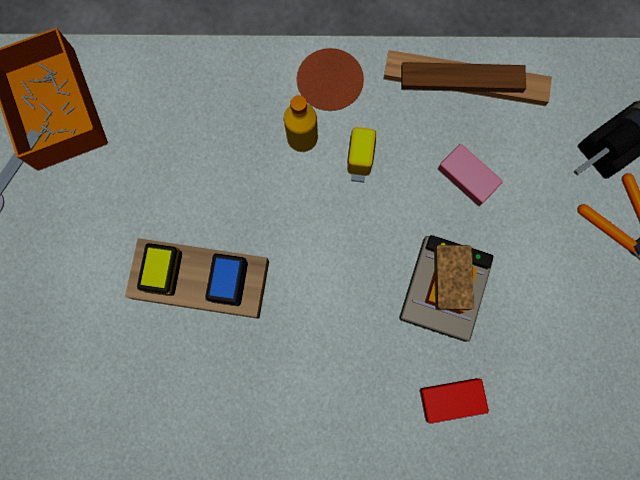

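The side view shows the cork on the socket at (395,205), the yellow pack at (218,355) and the blue pack at (277,315). In the top view the cork is at (455,277), the charger at (447,288), the rack at (198,278), yellow at (157,268) and blue at (227,279).

There are three candidates for the cork in the top view: speckled brown (455,277), pink (470,174) and red (455,400). Only the brown one is cork and lies on the socket. I'll confirm it in a crop.

```bash
python3 - <<'E'
import cv2,numpy as np
t=cv2.imread("pics/top0.png")
a=cv2.resize(t[225:350,385:510],(500,500),interpolation=cv2.INTER_CUBIC)
b=cv2.resize(t[225:330,120:280],(640//2*1,210))
b=cv2.resize(t[230:325,120:275],(300,184),interpolation=cv2.INTER_CUBIC)
b=np.vstack([b,np.zeros((500-184,300,3),np.uint8)])
s=cv2.imread("pics/side0.png")[170:270,340:450]; s=cv2.resize(s,(300,272),interpolation=cv2.INTER_CUBIC); b[200:472]=s
im=np.hstack([a,b]); im=np.clip(im*1.6,0,255).astype(np.uint8); cv2.imwrite("pics/crop1.png",im)
E
```

```text
(no output)
```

View pics/crop1.png

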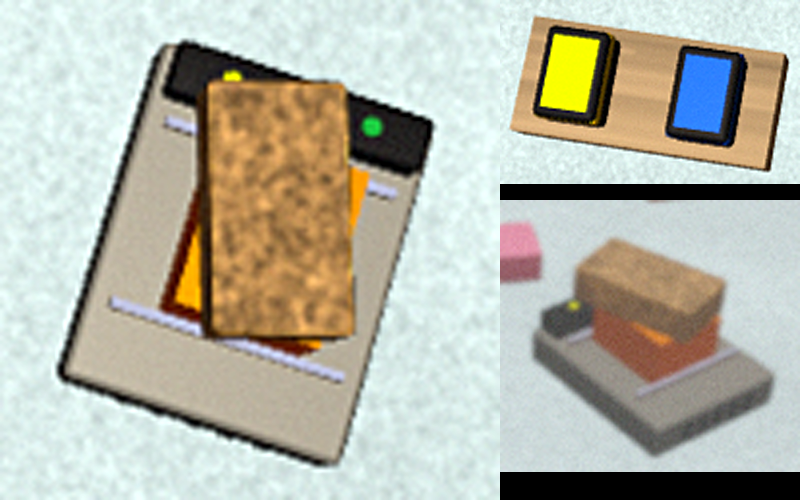

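The crop confirms it. The brown speckled block lies across the orange socket, under the hump with the lamps, so it is the cork block. Next I measure the poses by fitting the known boxes to the corners.

```bash
cat > h.py <<'E'
import numpy as np,cv2,pickle
from scipy.optimize import least_squares
from scipy.spatial.transform import Rotation as R
def unproj(c,px,z):
    M=R.from_rotvec(c["rvec"]).as_matrix(); o=-M.T@c["tvec"]
    p=cv2.undistortPoints(np.float64(px).reshape(-1,1,2),c["K"],None).reshape(-1,2)
    d=np.c_[p,np.ones(len(p))]@M
    return o+d*((z-o[2])/d[:,2])[:,None]
def fit(P,L):  # rigid 2D fit of local pts L to world P
    P=P[:,:2];L=np.array(L,float)
    f=lambda v:(np.c_[np.cos(v[2])*L[:,0]-np.sin(v[2])*L[:,1]+v[0],np.sin(v[2])*L[:,0]+np.cos(v[2])*L[:,1]+v[1]]-P).ravel()
    best=min((least_squares(f,[*P.mean(0),a]) for a in(0,1.5,3,-1.5)),key=lambda r:r.cost)
    return best.x, np.abs(best.fun).max()
E
cat > m.py <<'E'
from h import *
T=pickle.load(open("pics/top0.pkl","rb")); S=pickle.load(open("pics/side0.pkl","rb"))
A=lambda p:np.array(p)/4+[385,225]-.4
B=lambda p:(np.array(p)-[500,0])*155/300+[120,230]-.25
print("cam",-R.from_rotvec(T["rvec"]).as_matrix().T@T["tvec"],-R.from_rotvec(S["rvec"]).as_matrix().T@S["tvec"])
def rep(n,c,px,z):
    P=unproj(c,px,z); print(n,P[:,:2].round(3).tolist(),"sides",np.linalg.norm(np.diff(P,axis=0),axis=1).round(3),"ctr",P.mean(0).round(4)); return P
rep("cork",T,A([(207,83),(345,83),(354,332),(212,336)]),.10)
rep("chg z.03",T,A([(165,60),(62,372),(333,463),(418,172)]),.03)
rep("hump",T,A([(178,42),(432,122),(418,172),(165,95)]),.048)
rep("rack",T,B([(535,17),(787,55),(770,170),(512,130)]),.04)
rep("yel",T,B([(550,26),(609,34),(596,122),(535,113)]),.085)
rep("blue",T,B([(683,46),(741,54),(727,142),(668,133)]),.085)
E
python3 m.py
```

```text
cam [0.35312784 0.0011729  1.00393363] [0.12696914 0.50837252 0.60614899]
cork [[0.529, -0.17], [0.529, -0.224], [0.431, -0.223], [0.43, -0.169]] sides [0.054 0.097 0.055] ctr [ 0.4796 -0.1963  0.1   ]
chg z.03 [[0.552, -0.165], [0.42, -0.119], [0.384, -0.23], [0.505, -0.27]] sides [0.139 0.116 0.127] ctr [ 0.4652 -0.1961  0.03  ]
hump [[0.556, -0.168], [0.523, -0.272], [0.502, -0.265], [0.534, -0.162]] sides [0.109 0.022 0.108] ctr [ 0.5285 -0.2167  0.048 ]
rack [[0.549, 0.319], [0.517, 0.1], [0.418, 0.112], [0.451, 0.332]] sides [0.221 0.099 0.222] ctr [0.4838 0.2157 0.04  ]
yel [[0.532, 0.291], [0.526, 0.242], [0.453, 0.249], [0.46, 0.299]] sides [0.049 0.073 0.05 ] ctr [0.493  0.2703 0.085 ]
blue [[0.516, 0.181], [0.51, 0.133], [0.438, 0.142], [0.445, 0.19]] sides [0.048 0.073 0.048] ctr [0.4771 0.1616 0.085 ]
```

The sizes agree with the task text to about 2–3 mm (cork 97×54, rack 221×99, charger width 116). I'll write a helper that turns a target pose into tool-axis shifts, and check where the drills, tape and free space lie.

```bash
cat >> h.py <<'E'
def go(bot,x,y,z,yaw=None):
    """print shift (cm, tool axes) and turn (deg about tool z) to a world target, tool down; turn is done AFTER the shift.
    yaw = direction of tool x in world, taken modulo pi"""
    o=bot.get_obs(); q=o["tool_rot"]; M=R.from_quat([q[1],q[2],q[3],q[0]]).as_matrix()
    y0=np.arctan2(M[1,0],M[0,0]); d=(M.T@(np.array([x,y,z])-o["eef_pos"]))*100
    s=f"at {o['eef_pos'].round(4)} yaw {y0:.4f} tilt {np.degrees(np.arccos(-M[2,2])):.2f} F {o['contact_force'].round(1)} t {o['t']:.1f} w {o['gripper_width']:.3f} | shift {d.round(2)}"
    if yaw is not None: s+=f" turn {-np.degrees((yaw-y0+np.pi/2)%np.pi-np.pi/2):.1f}"
    print(s)
E
python3 - <<'E'
from h import *; from station import bot
T=pickle.load(open("pics/top0.pkl","rb")); S=pickle.load(open("pics/side0.pkl","rb"))
print("side: ydrill,kdrill",unproj(S,[(612,205),(372,150)],0).round(3).tolist())
print("top: tape, glue, red",unproj(T,[(358,175),(302,150),(455,400)],0.01).round(3).tolist())
go(bot,.4796,-.1963,.23,0)
E
```

```text
side: ydrill,kdrill [[0.129, -0.611, 0.0], [0.719, -0.497, 0.0]]
top: tape, glue, red [[0.672, -0.052, 0.01], [0.718, 0.048, 0.01], [0.288, -0.209, 0.01]]
at [ 0.1661 -0.6537  0.2304] yaw 0.2488 tilt 0.09 F [-0.8  0.7 -0.1] t 0.1 w 1.000 | shift [ 41.65 -36.61   0.1 ] turn 14.3
```

```bash
python3 - <<'E'
from h import *
S=pickle.load(open("pics/side0.pkl","rb"))
P=np.float64([[.166,-.654,.23],[.166,-.654,.3],[.166,-.654,.5],[.24,-.55,.23],[.24,-.55,.0]])
print(cv2.projectPoints(P,S["rvec"],S["tvec"],S["K"],None)[0].reshape(-1,2).round())
E
```

```text
[[642. 100.]
 [658.  66.]
 [712. -52.]
 [592. 107.]
 [555. 200.]]
```

The yellow drill stands close under the start pose, so I go up first and then across.

move_arm(commands="1 0 0 -3 0 0 0;1 0 0 -3 0 0 0;1 0 0 -3 0 0 0;1 2.7 -2.4 0 0 0 0;1 2.7 -2.4 0 0 0 0;1 2.7 -2.4 0 0 0 0;1 2.7 -2.4 0 0 0 0;1 2.7 -2.4 0 0 0 0;1 2.7 -2.4 0 0 0 0;1 2.7 -2.4 0 0 0 0;1 2.7 -2.4 0 0 0 0;1 2.7 -2.4 0 0 0 0", force=40)

```text
t: 1.1
eef_pos: [0.349, -0.3833, 0.3211]
tool_rot: [-0.0, 0.992, 0.124, -0.0]
contact_force: [0.2, -1.1, -0.1]
gripper_width: 1.003
```

move_arm(commands="1 2.7 -2.4 0 0 0 0;1 2.7 -2.4 0 0 0 0;1 2.7 -2.4 0 0 0 0;1 2.7 -2.4 0 0 0 0;1 2.7 -2.4 0 0 0 0;1 2.7 -2.4 0 0 0 0;1 0 0 0 0 0 5;1 0 0 0 0 0 5;1 0 0 0 0 0 4.3;1 0 0 0 0 0 0")

```text
t: 1.93
eef_pos: [0.4699, -0.2053, 0.3209]
tool_rot: [-0.0, 1.0, -0.001, -0.0]
contact_force: [-0.3, -0.5, -0.0]
gripper_width: 0.999
```

```bash
python3 -c "
from h import *; from station import bot
go(bot,.4796,-.1963,.16,0)"
```

```text
at [ 0.4699 -0.2053  0.3209] yaw -0.0029 tilt 0.05 F [-0.3 -0.5 -0. ] t 1.9 w 0.999 | shift [ 0.98 -0.9  16.09] turn -0.2
```

move_arm(commands="1 0.5 -0.5 2.5 0 0 0;1 0.5 -0.4 3 0 0 0;1 0 0 4 0 0 0;1 0 0 4 0 0 0;1 0 0 4 0 0 0;1 0 0 3.5 0 0 0;1 0 0 2 0 0 0;1 0 0 1.5 0 0 0;1 0 0 0 0 0 0")

```text
t: 2.68
eef_pos: [0.4776, -0.1959, 0.0731]
tool_rot: [-0.001, 1.0, 0.001, -0.003]
contact_force: [0.0, -0.2, -0.9]
gripper_width: 0.999
```

```bash
python3 -c "
from h import *; from station import bot
go(bot,.4796,-.1963,.075,0)"
```

```text
at [ 0.4776 -0.1959  0.0731] yaw 0.0014 tilt 0.36 F [ 0.  -0.2 -0.9] t 2.7 w 0.999 | shift [ 0.2   0.04 -0.2 ] turn 0.1
```

move_arm(commands="1 0 0 -0.3 0 0 0;0 0 0 0 0 0 0;0 0 0 0 0 0 0;0 0 0 0 0 0 0;0 0 0 0 0 0 0;0 0 0 0 0 0 0;0 0 0 0 0 0 0;0 0 0 0 0 0 0;0 0 0 0 0 0 0", force=30)

```text
t: 3.43
eef_pos: [0.4812, -0.197, 0.081]
tool_rot: [0.001, 1.0, -0.0, 0.001]
contact_force: [0.0, -0.1, 4.6]
gripper_width: 0.637
```

move_arm(commands="0 0 0 -1 0 0 0;0 0 0 -2 0 0 0;0 0 0 -2 0 0 0;0 0 0 -2 0 0 0;0 0 0 -2 0 0 0;0 0 0 -1 0 0 0;0 0 0 0 0 0 0")

```text
t: 4.02
eef_pos: [0.4817, -0.1971, 0.1823]
tool_rot: [0.001, 1.0, -0.0, 0.003]
contact_force: [0.9, 0.6, -1.6]
gripper_width: 0.634
```

```bash
python3 - <<'E'
from h import *; from station import bot
go(bot,.49,0,.10,0)
for n in("side","top"):
    c=bot.read_camera(n); cv2.imwrite(f"pics/{n}1.png",c["img"][:,:,::-1]); pickle.dump(c,open(f"pics/{n}1.pkl","wb"))
t=cv2.imread("pics/top1.png")[200:360,360:540];s=cv2.imread("pics/side1.png")[100:290,330:520]
im=np.hstack([cv2.resize(t,(440,391)),cv2.resize(s,(360,360)).copy() if 0 else cv2.resize(s,(360,391))])
cv2.imwrite("pics/crop2.png",np.clip(im*1.5,0,255).astype(np.uint8))
E
```

```text
at [ 0.4817 -0.1971  0.1823] yaw -0.0009 tilt 0.31 F [ 0.9  0.6 -1.6] t 4.0 w 0.634 | shift [  0.78 -19.73   8.2 ] turn -0.0
```

View pics/crop2.png

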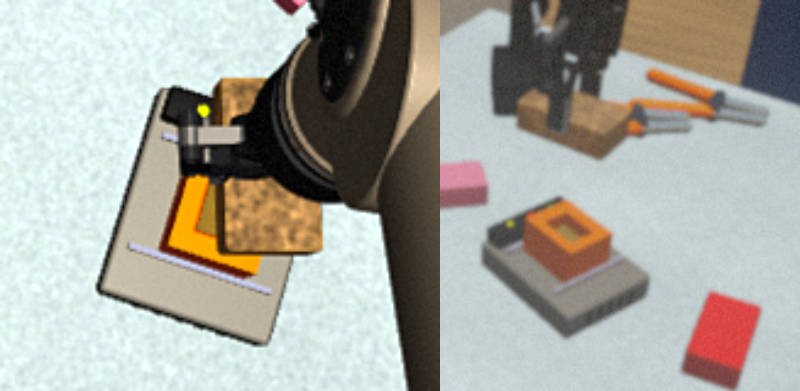

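The cork is held (seen in both views) and the socket is clear. Now I carry the cork to about (0.49, 0.0) and set it down.

move_arm(commands="0 0.2 -2 0 0 0 0;0 0.2 -3 0 0 0 0;0 0.2 -3 0 0 0 0;0 0.2 -3 0 0 0 0;0 0 -3 1 0 0 0;0 0 -3 2 0 0 0;0 0 -2.7 2 0 0 0;0 0 0 3 0 0 0;0 0 0 3 0 0 0;0 0 0 3 0 0 0;0 0 0 1 0 0 0;0 0 0 0.7 0 0 0")

```text
t: 5.12
eef_pos: [0.4861, 0.0003, 0.0199]
tool_rot: [0.0, 1.0, -0.0, -0.003]
contact_force: [1.0, -0.1, -1.2]
gripper_width: 0.633
```

move_arm(commands="0 0 0 0.5 0 0 0;0 0 0 0.5 0 0 0;0 0 0 0.3 0 0 0;0 0 0 0 0 0 0")

```text
t: 5.45
eef_pos: [0.4891, 0.0004, 0.011]
tool_rot: [0.0, 1.0, -0.001, 0.001]
contact_force: [-4.0, -0.1, 9.0]
gripper_width: 0.633
```

move_arm(commands="0.9 0 0 0 0 0 0;1 0 0 0 0 0 0;1 0 0 0 0 0 0;1 0 0 0 0 0 0;1 0 0 -1 0 0 0;1 0 0 -3 0 0 0;1 0 0 -4 0 0 0;1 0 0 -4 0 0 0;1 0 0 -4 0 0 0;1 0 0 -4 0 0 0;1 0 0 0 0 0 0")

```text
t: 6.37
eef_pos: [0.4926, 0.0012, 0.2177]
tool_rot: [-0.0, 1.0, -0.0, 0.007]
contact_force: [1.8, -0.2, 0.7]
gripper_width: 1.002
```

```bash
python3 - <<'E'
from h import *; from station import bot
go(bot,.493,.2703,.2,-.12)
for n in("side","top"):
    c=bot.read_camera(n); cv2.imwrite(f"pics/{n}2.png",c["img"][:,:,::-1]); pickle.dump(c,open(f"pics/{n}2.pkl","wb"))
t=cv2.imread("pics/top2.png");s=cv2.imread("pics/side2.png")
r=cv2.INTER_CUBIC
a=cv2.resize(t[225:350,385:510],(500,500),interpolation=r)
b=cv2.resize(s[160:270,340:450],(300,300),interpolation=r)
d=cv2.resize(t[200:320,240:420],(300,200),interpolation=r)
cv2.imwrite("pics/crop3.png",np.clip(np.hstack([a,np.vstack([b,d])])*1.5,0,255).astype(np.uint8))
E
```

```text
at [0.4926 0.0012 0.2177] yaw -0.0007 tilt 0.76 F [ 1.8 -0.2  0.7] t 6.4 w 1.002 | shift [ -0.   -26.91   1.78] turn 6.8
```

View pics/crop3.png

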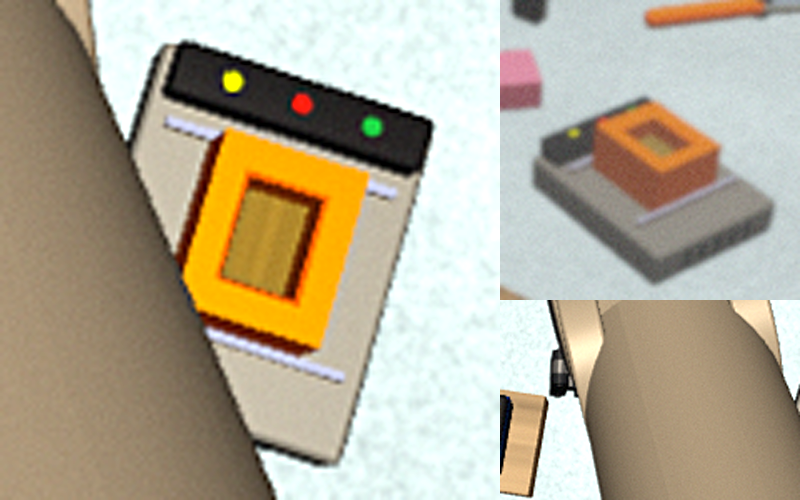

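The socket hole is now visible in the top view at about (453,284), but the arm hides part of it. I move over the yellow pack and take a clean picture from there.

move_arm(commands="1 0 -2.5 0 0 0 0;1 0 -4 0 0 0 0;1 0 -4 0 0 0 0;1 0 -4 0 0 0 0;1 0 -4 0 0 0 0;1 0 -4 0 0 0 0;1 0 -2.5 0 0 0 0;1 0 -1.9 0 0 0 0;1 0 0 0 0 0 3.5;1 0 0 0 0 0 3.3;1 0 0 0 0 0 0")

```text
t: 7.38
eef_pos: [0.4873, 0.2694, 0.2078]
tool_rot: [0.001, 0.998, -0.06, -0.001]
contact_force: [0.4, -0.4, 0.3]
gripper_width: 0.999
```

```bash
python3 - <<'E'
from h import *; from station import bot
go(bot,.493,.2703,.2,-.12)
for n in("side","top"):
    c=bot.read_camera(n); cv2.imwrite(f"pics/{n}3.png",c["img"][:,:,::-1]); pickle.dump(c,open(f"pics/{n}3.pkl","wb"))
t=cv2.imread("pics/top3.png");s=cv2.imread("pics/side3.png")
r=cv2.INTER_CUBIC
a=cv2.resize(t[225:350,385:510],(500,500),interpolation=r)
b=cv2.resize(s[250:430,160:340],(300,300),interpolation=r)
d=cv2.resize(t[200:320,240:420],(300,200),interpolation=r)
cv2.imwrite("pics/crop4.png",np.clip(np.hstack([a,np.vstack([b,d])])*1.5,0,255).astype(np.uint8))
E
```

```text
at [0.4873 0.2694 0.2078] yaw -0.1201 tilt 0.18 F [ 0.4 -0.4  0.3] t 7.4 w 0.999 | shift [ 0.56 -0.16  0.78] turn -0.0
```

View pics/crop4.png

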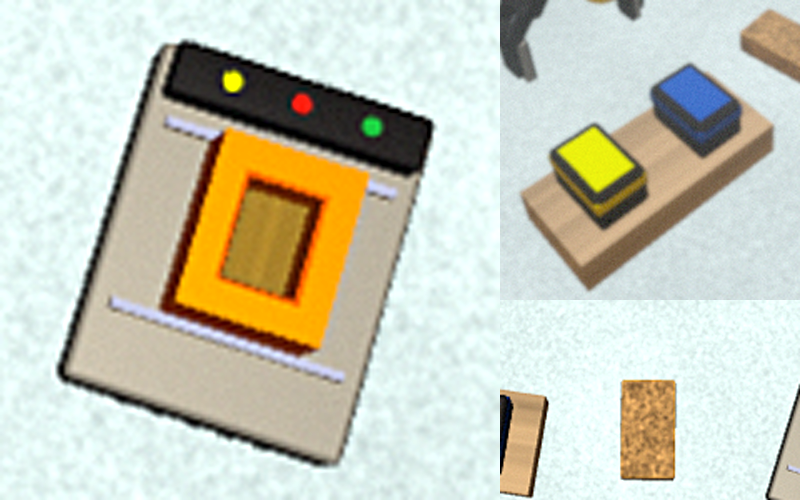

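The clean view shows the socket rim corners in the crop at about (228,128), (369,175), (320,350) and (175,300). The cork lies flat on the bench between rack and charger. Next I fit the colour masks precisely in both cameras.

```bash
cat > f.py <<'E'
from h import *
def mask(c,lo,hi,box,k=8):
    x0,y0,x1,y1=box; im=cv2.resize(c["img"][y0:y1,x0:x1],None,fx=k,fy=k,interpolation=cv2.INTER_CUBIC)
    m=cv2.inRange(cv2.cvtColor(im,cv2.COLOR_RGB2HSV),lo,hi)
    cs,_=cv2.findContours(m,cv2.RETR_CCOMP,cv2.CHAIN_APPROX_NONE)
    cs=sorted(cs,key=cv2.contourArea)[::-1]
    return [(p.reshape(-1,2)+.5)/k-.5+[x0,y0] for p in cs[:2]]
def rect(c,pts,z):
    P=unproj(c,pts,z)[:,:2]; (cx,cy),(w,h),a=cv2.minAreaRect((P*1000).astype(np.float32))
    if w<h:a+=90;w,h=h,w
    a=(a+90)%180-90
    return f"ctr {cx:.1f} {cy:.1f} size {w:.1f} {h:.1f} yaw {np.radians(a):.3f}"
E
python3 - <<'E'
from f import *
T=pickle.load(open("pics/top3.pkl","rb")); S=pickle.load(open("pics/side3.pkl","rb")); T0=pickle.load(open("pics/top0.pkl","rb"));S0=pickle.load(open("pics/side0.pkl","rb"))
print([T["img"][y,x] for y,x in((265,440),(300,452),(315,436),(268,452))],[S["img"][y,x] for y,x in((225,410),(212,400))])
for v in (150,180,200):
  for q in mask(T,(10,150,v),(25,255,255),(415,245,490,325)): print("rim top",v,rect(T,q,.07))
for v in (100,130,150):
  for q in mask(S,(5,120,v),(25,255,255),(365,180,430,240)): print("rim side",v,rect(S,q,.07))
print("yel top",rect(T0,mask(T0,(25,150,100),(35,255,255),(135,240,185,300))[0],.085))
print("yel side",rect(S,mask(S,(25,150,100),(35,255,255),(185,320,250,370))[0],.085))
print("blue top",rect(T0,mask(T0,(100,100,60),(130,255,255),(200,250,250,310))[0],.085))
print("cork",rect(T,mask(T,(5,60,40),(25,255,255),(300,235,360,300))[0],.03))
E
```

```text
[array([183, 122,   0], dtype=uint8), array([177, 119,   0], dtype=uint8), array([131, 126, 111], dtype=uint8), array([180, 111,   0], dtype=uint8)] [array([103,  62,  46], dtype=uint8), array([108,  80,  56], dtype=uint8)]
rim top 150 ctr 471.9 -199.9 size 74.5 60.3 yaw -0.314
rim top 150 ctr 471.5 -199.1 size 45.0 32.9 yaw -0.312
rim top 180 ctr 472.0 -199.4 size 51.8 39.1 yaw -0.297
rim top 180 ctr 476.5 -185.8 size 72.4 29.9 yaw -0.312
rim side 100 ctr 463.7 -177.0 size 107.3 91.3 yaw -0.371
rim side 100 ctr 468.6 -199.8 size 13.5 8.7 yaw -1.282
rim side 130 ctr 471.8 -195.6 size 77.7 59.2 yaw -0.320
rim side 130 ctr 469.4 -194.2 size 42.7 30.5 yaw -0.329
rim side 150 ctr 471.4 -196.7 size 72.9 56.6 yaw -0.317
rim side 150 ctr 469.3 -193.9 size 48.4 36.5 yaw -0.342
yel top ctr 493.8 272.8 size 60.7 38.6 yaw -0.135
yel side ctr 493.0 274.4 size 62.0 39.8 yaw -0.132
blue top ctr 477.7 163.6 size 61.9 39.9 yaw -0.138
cork ctr 493.6 -0.6 size 88.5 54.6 yaw -0.005
```

Both cameras agree to within 2–4 mm:

| Feature | Position (mm) | Yaw (rad) |
|---|---|---|
| Socket hole | (472, -199) | -0.314 |
| Yellow pack | (493.4, 273.5) | -0.135 |
| Cork | (493.6, -0.6) | about 0 |

Now I grasp the pack.

```bash
python3 -c "
from h import *; from station import bot
go(bot,.4934,.2735,.052,-.135)"
```

```text
at [0.4878 0.2689 0.2083] yaw -0.1175 tilt 0.13 F [ 0.2 -0.4  0.1] t 7.5 w 1.002 | shift [ 0.53 -0.55 15.63] turn 1.0
```

move_arm(commands="1 0.5 -0.5 0 0 0 1;1 0 0 2 0 0 0;1 0 0 3 0 0 0;1 0 0 3 0 0 0;1 0 0 2 0 0 0;1 0 0 0 0 0 0;1 0 0 0 0 0 0;1 0 0 0 0 0 0;1 0 0 0 0 0 0")

```text
t: 8.23
eef_pos: [0.4952, 0.2746, 0.1111]
tool_rot: [-0.001, 0.998, -0.068, 0.001]
contact_force: [-0.8, 0.8, 0.5]
gripper_width: 1.004
```

```bash
python3 -c "
from h import *; from station import bot
go(bot,.4934,.2735,.052,-.135)"
```

```text
at [0.4952 0.2746 0.1111] yaw -0.1371 tilt 0.17 F [-0.8  0.8  0.5] t 8.2 w 1.004 | shift [-0.18  0.14  5.9 ] turn -0.1
```

move_arm(commands="1 -0.2 0.1 1 0 0 0;1 0 0 2 0 0 0;1 0 0 1.8 0 0 0;1 0 0 1 0 0 0;1 0 0 0 0 0 0;1 0 0 0 0 0 0;1 0 0 0 0 0 0")

```text
t: 8.82
eef_pos: [0.4925, 0.2735, 0.0522]
tool_rot: [-0.0, 0.998, -0.068, 0.001]
contact_force: [0.0, 0.8, -0.3]
gripper_width: 0.997
```

move_arm(commands="0 0 0 0 0 0 0;0 0 0 0 0 0 0;0 0 0 0 0 0 0;0 0 0 0 0 0 0;0 0 0 0 0 0 0;0 0 0 0 0 0 0;0 0 0 0 0 0 0;0 0 0 0 0 0 0", force=80)

```text
t: 9.48
eef_pos: [0.4926, 0.2735, 0.0524]
tool_rot: [-0.0, 0.998, -0.068, 0.001]
contact_force: [0.1, -0.6, 6.2]
gripper_width: 0.593
```

move_arm(commands="0 0 0 -0.5 0 0 0;0 0 0 -1 0 0 0;0 0 0 -1.5 0 0 0;0 0 0 -2 0 0 0;0 0 0 -2.5 0 0 0;0 0 0 -2.5 0 0 0;0 0 0 -2.5 0 0 0;0 0 0 -1.5 0 0 0;0 0 0 0 0 0 0;0 0 0 0 0 0 0")

```text
t: 10.32
eef_pos: [0.492, 0.273, 0.1919]
tool_rot: [-0.0, 0.998, -0.069, 0.001]
contact_force: [-0.3, 0.2, -4.2]
gripper_width: 0.601
```

```bash
python3 -c "
from h import *; from station import bot
go(bot,.4718,-.1995,.18,-.314)"
```

```text
at [0.492  0.273  0.1919] yaw -0.1371 tilt 0.08 F [-0.3  0.2 -4.2] t 10.3 w 0.601 | shift [ 4.45 47.08  1.17] turn 10.1
```

move_arm(commands="0 0.2 1.5 0 0 0 0;0 0.3 3 0 0 0 0;0 0.3 3 0 0 0 0;0 0.3 3 0 0 0 0;0 0.3 3 0 0 0 0;0 0.3 3 0 0 0 0;0 0.3 3 0 0 0 0;0 0.3 3 0 0 0 0;0 0.3 3 0 0 0 0;0 0.3 3 0 0 0 0;0 0.3 3 0 0 0 0;0 0.3 3 0 0 0 0")

```text
t: 11.32
eef_pos: [0.4778, -0.075, 0.1896]
tool_rot: [-0.0, 0.998, -0.068, -0.002]
contact_force: [-0.3, -0.5, -3.7]
gripper_width: 0.599
```

move_arm(commands="0 0.3 3 0 0 0 0;0 0.3 3 0 0 0 0;0 0.3 3 0 0 0 0;0 0.3 2 0 0 0 0;0 0.1 1 0 0 0 0;0 0 0.5 0 0 0 2;0 0 0 0 0 0 4;0 0 0 0 0 0 4;0 0 0 0 0 0 0;0 0 0 0 0 0 0;0 0 0 0 0 0 0")

```text
t: 12.23
eef_pos: [0.4753, -0.198, 0.191]
tool_rot: [-0.0, 0.988, -0.154, -0.0]
contact_force: [-0.5, -1.0, -2.8]
gripper_width: 0.596
```

```bash
python3 - <<'E'
from f import *; from station import bot
go(bot,.4718,-.1995,.12,-.314)
for n in("side","top"):
    c=bot.read_camera(n); cv2.imwrite(f"pics/{n}5.png",c["img"][:,:,::-1]); pickle.dump(c,open(f"pics/{n}5.pkl","wb"))
t=cv2.imread("pics/top5.png");s=cv2.imread("pics/side5.png")
r=cv2.INTER_CUBIC
a=cv2.resize(t[210:330,400:520],(400,400),interpolation=r)
b=cv2.resize(s[110:250,340:480],(400,400),interpolation=r)
cv2.imwrite("pics/crop5.png",np.clip(np.hstack([a,b])*1.5,0,255).astype(np.uint8))
E
```

```text
at [ 0.4753 -0.198   0.191 ] yaw -0.3085 tilt 0.04 F [-0.5 -1.  -2.8] t 12.2 w 0.596 | shift [-0.28  0.25  7.1 ] turn 0.3
```

View pics/crop5.png

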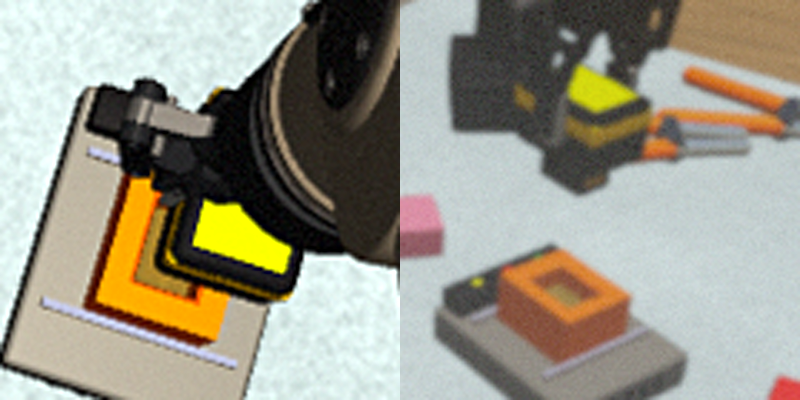

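```bash
python3 - <<'E'
from f import *; from station import bot
T=pickle.load(open("pics/top5.pkl","rb"))
q=mask(T,(25,150,100),(35,255,255),(450,260,500,300))[0]
P=unproj(T,q,.2236)[:,:2]; a=-.3085
X=np.array([np.cos(a),np.sin(a)]);Y=np.array([-X[1],X[0]])
u=P@X;v=P@Y
print("low edge u",np.percentile(u,[0,1,5]),"v",v.min(),v.max(), v[u<u.min()+.015].min(),v[u<u.min()+.015].max())
ctr=X*(np.percentile(u,1)+.0304)+Y*(v[u<u.min()+.015].min()+v[u<u.min()+.015].max())/2
t=bot.get_obs()["eef_pos"][:2]; print("ctr",ctr,"tcp",t,"offset in tool-ish",(ctr-t)@X,(ctr-t)@Y)
E
```

```text
low edge u [0.48409996 0.48421513 0.48436295] v -0.06521916121635771 -0.026433458522279178 -0.06521916121635771 -0.026433458522279178
ctr [ 0.47640596 -0.19991534] tcp [ 0.47531257 -0.19848131] offset in tool-ish 0.0014771814286366823 -0.0010343423826795774
```

move_arm(commands="0 -0.4 0.1 0 0 0 0.3;0 0 0 2 0 0 0;0 0 0 2 0 0 0;0 0 0 2 0 0 0;0 0 0 1.2 0 0 0;0 0 0 0 0 0 0;0 0 0 0 0 0 0;0 0 0 0 0 0 0;0 0 0 0 0 0 0")

```text
t: 13.08
eef_pos: [0.472, -0.1991, 0.1205]
tool_rot: [0.0, 0.987, -0.158, 0.001]
contact_force: [0.2, 0.0, -2.6]
gripper_width: 0.595
```

```bash
python3 -c "
from h import *; from station import bot
go(bot,.4708,-.1990,.104,-.314)"
```

```text
at [ 0.472  -0.1991  0.1205] yaw -0.3167 tilt 0.12 F [ 0.2  0.  -2.6] t 13.1 w 0.595 | shift [-0.13  0.03  1.65] turn -0.2
```

move_arm(commands="0 -0.1 0 0.7 0 0 0;0 0 0 0.4 0 0 0;0 0 0 0.3 0 0 0;0 0 0 0.3 0 0 0;0 0 0 0.2 0 0 0;0 0 0 0 0 0 0")

```text
t: 13.58
eef_pos: [0.4699, -0.1984, 0.0997]
tool_rot: [-0.0, 0.987, -0.158, -0.0]
contact_force: [-0.3, 0.2, -2.8]
gripper_width: 0.602
```

The plug is already about 6 mm into the hole with no side force. I continue down.

move_arm(commands="0 0 0 0.3 0 0 0;0 0 0 0.3 0 0 0;0 0 0 0.3 0 0 0;0 0 0 0 0 0 0")

```text
t: 13.92
eef_pos: [0.4703, -0.1985, 0.091]
tool_rot: [-0.0, 0.987, -0.158, -0.0]
contact_force: [1.1, 0.3, -3.4]
gripper_width: 0.596
```

move_arm(commands="0 0 0 0.3 0 0 0;0 0 0 0.3 0 0 0;0 0 0 0.3 0 0 0;0 0 0 0 0 0 0")

```text
t: 14.25
eef_pos: [0.4704, -0.1986, 0.0827]
tool_rot: [0.0, 0.987, -0.158, 0.0]
contact_force: [-0.9, 0.6, 1.6]
gripper_width: 0.598
```

move_arm(commands="0 0 0 0.2 0 0 0;0 0 0 0.2 0 0 0;0 0 0 0 0 0 0;0 0 0 0 0 0 0")

```text
t: 14.58
eef_pos: [0.4705, -0.1986, 0.0822]
tool_rot: [0.001, 0.987, -0.158, 0.0]
contact_force: [-15.0, 5.1, 43.4]
gripper_width: 0.595
```

```bash
python3 - <<'E'
from f import *; from station import bot
go(bot,.4708,-.1990,.104,-.314)
for n in("side","top"):
    c=bot.read_camera(n); cv2.imwrite(f"pics/{n}6.png",c["img"][:,:,::-1]); pickle.dump(c,open(f"pics/{n}6.pkl","wb"))
t=cv2.imread("pics/top6.png");s=cv2.imread("pics/side6.png")
r=cv2.INTER_CUBIC
a=cv2.resize(t[220:340,400:520],(400,400),interpolation=r)
b=cv2.resize(s[160:260,350:450],(400,400),interpolation=r)
cv2.imwrite("pics/crop6.png",np.clip(np.hstack([a,b])*1.5,0,255).astype(np.uint8))
E
```

```text
at [ 0.4705 -0.1986  0.0822] yaw -0.3171 tilt 0.08 F [-15.    5.1  43.4] t 14.6 w 0.595 | shift [ 0.04  0.03 -2.18] turn -0.2
```

View pics/crop6.png

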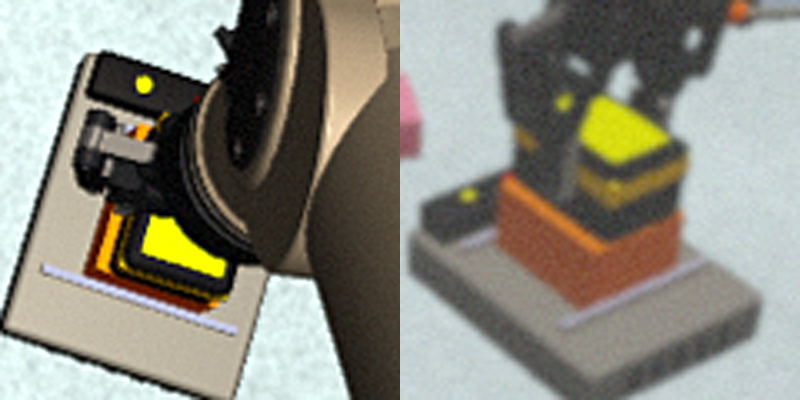

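It stopped hard at TCP z = 0.0822 with 43 N, against a prediction of 0.0824 for fully home. The side view shows the body on the rim. Next I ease off and release.

move_arm(commands="0 0 0 -0.2 0 0 0;0 0 0 -0.1 0 0 0;0 0 0 0 0 0 0;1 0 0 0 0 0 0;1 0 0 0 0 0 0;1 0 0 0 0 0 0;1 0 0 0 0 0 0;1 0 0 0 0 0 0")

```text
t: 15.35
eef_pos: [0.4702, -0.1985, 0.081]
tool_rot: [-0.0, 0.987, -0.158, -0.0]
contact_force: [0.0, -0.5, 1.4]
gripper_width: 0.998
```

move_arm(commands="1 0 0 -1 0 0 0;1 0 0 -2 0 0 0;1 0 0 -3 0 0 0;1 0 0 -4 0 0 0;1 0 0 -4 0 0 0;1 0 0 -2 0 0 0;1 0 -3 0 0 0 0;1 0 -4 0 0 0 0;1 0 -4 0 0 0 0;1 0 -4 0 0 0 0;1 0 -4 0 0 0 0;1 0 -4 0 0 0 0")

```text
t: 16.35
eef_pos: [0.5421, 0.0218, 0.2423]
tool_rot: [0.0, 0.987, -0.158, 0.0]
contact_force: [1.2, -0.4, -1.2]
gripper_width: 1.003
```

move_arm(commands="1 0 -4 0 0 0 0;1 0 -4 0 0 0 0;1 0 -4 0 0 0 0;1 0 -4 0 0 0 0;1 0 -3 0 0 0 0;1 0 0 0 0 0 0;1 0 0 0 0 0 0")

```text
t: 16.93
eef_pos: [0.6006, 0.2031, 0.2416]
tool_rot: [-0.0, 0.988, -0.156, -0.0]
contact_force: [0.0, -0.6, 0.4]
gripper_width: 0.999
```

```bash
python3 - <<'E'
from f import *; from station import bot
go(bot,.4708,-.1990,.104,-.314)
C={}
for n in("side","top"):
    c=C[n]=bot.read_camera(n); cv2.imwrite(f"pics/{n}7.png",c["img"][:,:,::-1]); pickle.dump(c,open(f"pics/{n}7.pkl","wb"))
t=cv2.imread("pics/top7.png");s=cv2.imread("pics/side7.png")
r=cv2.INTER_CUBIC
a=cv2.resize(t[220:340,390:510],(400,400),interpolation=r)
b=cv2.resize(s[160:260,350:450],(400,400),interpolation=r)
cv2.imwrite("pics/crop7.png",np.clip(np.hstack([a,b])*1.5,0,255).astype(np.uint8))
for z in(.115,.12,.125):
  print(z,"top",rect(C["top"],mask(C["top"],(25,150,100),(35,255,255),(420,250,490,320))[0],z),"side",rect(C["side"],mask(C["side"],(25,150,100),(35,255,255),(380,160,440,210))[0],z))
print("cork",rect(C["top"],mask(C["top"],(5,60,40),(25,255,255),(300,235,360,300))[0],.03))
E
```

```text
at [0.6006 0.2031 0.2416] yaw -0.3128 tilt 0.06 F [ 0.  -0.6  0.4] t 16.9 w 0.999 | shift [3.000e-02 4.227e+01 1.372e+01] turn 0.1
0.115 top ctr 471.6 -200.3 size 61.6 39.3 yaw -0.316 side ctr 470.3 -196.6 size 60.9 38.5 yaw -0.317
0.12 top ctr 470.9 -199.2 size 61.3 39.1 yaw -0.316 side ctr 466.8 -189.4 size 60.2 38.1 yaw -0.317
0.125 top ctr 470.2 -198.1 size 60.9 38.9 yaw -0.316 side ctr 463.3 -182.2 size 59.6 37.7 yaw -0.317
cork ctr 493.9 -0.5 size 87.9 54.8 yaw -0.006
```

View pics/crop7.png

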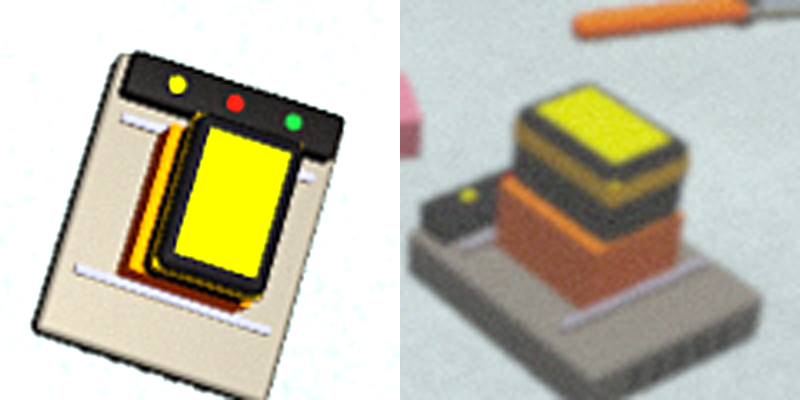

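The two cameras agree on the pack only at a top height of 115 mm, which is fully home. Its centre and yaw match the socket's, and the cork is unmoved. I hand in.

```bash
python3 -c "
from station import bot
print(bot.hand_in())"
```

```text
the job is handed in; nothing more can be done
None
```

The yellow pack is plugged fully into the charger's socket and released, and the cork block lies flat on the bench. I handed the job in with about 17 s of the 72 s used; no verdict is reported.

- **Cork:** it lies at about (0.494, 0.000), roughly 0.2 m from the charger, and had not moved when I checked again before handing in.
- **Yellow pack:** I pressed it to a hard stop at 43 N, at TCP z = 82.2 mm against 82.4 mm predicted for fully home. After release, both cameras fit it only with its top at about 115 mm, which is the fully home height. Its yaw is -0.316 rad against the socket's -0.314, and its centre is within about 1 mm of the socket hole in the top view.
- **Disagreement:** the side and top cameras differ by about 3–4 mm in y, for the socket and the pack alike. That looks like calibration error.
- **Not re-checked:** I did not measure the blue pack, glue bottle or tape measure again at the end. No move went near the bottle or tape, and the only move near the blue pack passed over it with the held pack well clear of its top.
- **Brief contact:** the fingers met about 5 N while closing on the cork and 6 N while closing on the pack. It had no visible effect.

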